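Return left-over rear-panel parts to their stock trays

TASK

Five left-over rear-panel parts lie at the front of the bench, before the three flat black trays: two short D connectors, one long D connector and two mains inlets. Put each of them back into an empty pocket of the tray that already stocks its kind, one to a pocket: lengthwise in the pocket, down on the grey foam, pins or tags up. Set the parts down rather than drop them.

Things in the scene. Friction and masses are not known exactly. Their poses are not given: they have to be found in the camera images.
- short_a: loose short D connector standing pins up: black lower shell 10 x 26 mm, steel flange 12 x 40 mm from 6 to 8 mm up, pin block 10 x 26 mm above it to 12 mm, pins to 14 mm; 18 g. Origin: centre of the underside; z up out of the pins, y along its length. Take it across the 12 mm flange (along x). The other one is alike: either goes in either free pocket
- short_b: loose short D connector standing pins up: black lower shell 10 x 26 mm, steel flange 12 x 40 mm from 6 to 8 mm up, pin block 10 x 26 mm above it to 12 mm, pins to 14 mm; 18 g. Origin: centre of the underside; z up out of the pins, y along its length. Take it across the 12 mm flange (along x). The other one is alike: either goes in either free pocket
- long_connector: loose long D connector standing pins up: black lower shell 10 x 38 mm, steel flange 12 x 53 mm from 6 to 8 mm up, pin block 10 x 38 mm above it to 12 mm, pins to 14 mm; 18 g. Origin: centre of the underside; z up out of the pins, y along its length. Take it across the 12 mm flange (along x)
- inlet_a: loose black mains inlet, tags up: bezel 34 x 58 x 4 mm below, body 28 x 46 mm from 5 to 28 mm, three metal tags to 37 mm; 25 to 50 g. Origin: centre of the underside; z up out of the tags, y along its length. Take it across the 28 mm body (along x). The other one is alike: either goes in either free pocket
- inlet_b: loose black mains inlet, tags up: bezel 34 x 58 x 4 mm below, body 28 x 46 mm from 5 to 28 mm, three metal tags to 37 mm; 25 to 50 g. Origin: centre of the underside; z up out of the tags, y along its length. Take it across the 28 mm body (along x). The other one is alike: either goes in either free pocket
- short_tray: fixed black tray of the short D connectors, 66 x 242 mm, top of deck at 10 mm. Three pockets 26 x 42 mm (x, y) in a row along y, centres at y = -78, 0, +78 mm, 4 mm deep, grey foam floor at 6 mm. Origin: centre of the underside, z up. Pocket -78 holds one already (fixed to the tray); 0 and +78 are free. A pocket takes the lower shell; the flange stays 2 mm above the deck
- long_tray: fixed black tray of the long D connectors, 66 x 242 mm, top of deck at 10 mm. Three pockets 26 x 54 mm (x, y) in a row along y, centres at y = -78, 0, +78 mm, 4 mm deep, grey foam floor at 6 mm. Origin: centre of the underside, z up. Pockets -78 and 0 hold one each already (fixed to the tray); +78 is free. A pocket takes the lower shell
- inlet_tray: fixed black tray of the mains inlets, 66 x 242 mm, top of deck at 10 mm. Three pockets 50 x 73 mm (x, y) in a row along y, centres at y = -78, 0, +78 mm, 4 mm deep, grey foam floor at 6 mm. Origin: centre of the underside, z up. Pocket -78 holds one already (fixed to the tray); 0 and +78 are free. A pocket takes the bezel
Mind the look-alikes: they are no part of the job. Leave any blue look-alike of the inlet_b alone.

How it is judged:
At the end, for the whole second after the job is handed in: Every loose part in a free pocket of its own kind's tray, one to a pocket: within 9.5 mm of the pocket's centre both ways, underside on the foam (4 to 8.2 mm above the tray's underside), upright within 0.1 rad, length within 0.4 rad of the row of pockets, slower than 0.02 m/s ((((x of short_a in the frame of short_tray between -0.0095 and 0.0095 m and y of short_a in the frame of short_tray between -0.0095 and 0.0095 m and z of short_a in the frame of short_tray between 0.004 and 0.0082 m and angle between short_a's own z axis and vertical below 0.1 rad and angle between the y axis of short_a and the y axis of short_tray, either way round below 0.4 rad and linear speed of short_a below 0.02 m/s) and (x of short_b in the frame of short_tray between -0.0095 and 0.0095 m and y of short_b in the frame of short_tray between 0.0685 and 0.0875 m and z of short_b in the frame of short_tray between 0.004 and 0.0082 m and angle between short_b's own z axis and vertical below 0.1 rad and angle between the y axis of short_b and the y axis of short_tray, either way round below 0.4 rad and linear speed of short_b below 0.02 m/s)) or ((x of short_a in the frame of short_tray between -0.0095 and 0.0095 m and y of short_a in the frame of short_tray between 0.0685 and 0.0875 m and z of short_a in the frame of short_tray between 0.004 and 0.0082 m and angle between short_a's own z axis and vertical below 0.1 rad and angle between the y axis of short_a and the y axis of short_tray, either way round below 0.4 rad and linear speed of short_a below 0.02 m/s) and (x of short_b in the frame of short_tray between -0.0095 and 0.0095 m and y of short_b in the frame of short_tray between -0.0095 and 0.0095 m and z of short_b in the frame of short_tray between 0.004 and 0.0082 m and angle between short_b's own z axis and vertical below 0.1 rad and angle between the y axis of short_b and the y axis of short_tray, either way round below 0.4 rad and linear speed of short_b below 0.02 m/s))) and x of long_connector in the frame of long_tray between -0.0095 and 0.0095 m and y of long_connector in the frame of long_tray between 0.0685 and 0.0875 m and z of long_connector in the frame of long_tray between 0.004 and 0.0082 m and angle between long_connector's own z axis and vertical below 0.1 rad and angle between the y axis of long_connector and the y axis of long_tray, either way round below 0.4 rad and linear speed of long_connector below 0.02 m/s and (((x of inlet_a in the frame of inlet_tray between -0.0095 and 0.0095 m and y of inlet_a in the frame of inlet_tray between -0.0095 and 0.0095 m and z of inlet_a in the frame of inlet_tray between 0.004 and 0.0082 m and angle between inlet_a's own z axis and vertical below 0.1 rad and angle between the y axis of inlet_a and the y axis of inlet_tray, either way round below 0.4 rad and linear speed of inlet_a below 0.02 m/s) and (x of inlet_b in the frame of inlet_tray between -0.0095 and 0.0095 m and y of inlet_b in the frame of inlet_tray between 0.0685 and 0.0875 m and z of inlet_b in the frame of inlet_tray between 0.004 and 0.0082 m and angle between inlet_b's own z axis and vertical below 0.1 rad and angle between the y axis of inlet_b and the y axis of inlet_tray, either way round below 0.4 rad and linear speed of inlet_b below 0.02 m/s)) or ((x of inlet_a in the frame of inlet_tray between -0.0095 and 0.0095 m and y of inlet_a in the frame of inlet_tray between 0.0685 and 0.0875 m and z of inlet_a in the frame of inlet_tray between 0.004 and 0.0082 m and angle between inlet_a's own z axis and vertical below 0.1 rad and angle between the y axis of inlet_a and the y axis of inlet_tray, either way round below 0.4 rad and linear speed of inlet_a below 0.02 m/s) and (x of inlet_b in the frame of inlet_tray between -0.0095 and 0.0095 m and y of inlet_b in the frame of inlet_tray between -0.0095 and 0.0095 m and z of inlet_b in the frame of inlet_tray between 0.004 and 0.0082 m and angle between inlet_b's own z axis and vertical below 0.1 rad and angle between the y axis of inlet_b and the y axis of inlet_tray, either way round below 0.4 rad and linear speed of inlet_b below 0.02 m/s)))); the robot touches nothing.
It fails at once if short_a falls freely onto the bench or a tray (faster than 0.7 m/s below 30 mm with no finger on it): dropped, not set down (linear speed of short_a above 0.7 m/s and height (world z) of short_a below 0.03 m and contact force between the fingers and short_a below 0.05 N).
It fails at once if short_b falls freely onto the bench or a tray (faster than 0.7 m/s below 30 mm with no finger on it): dropped, not set down (linear speed of short_b above 0.7 m/s and height (world z) of short_b below 0.03 m and contact force between the fingers and short_b below 0.05 N).
It fails at once if long_connector falls freely onto the bench or a tray (faster than 0.7 m/s below 30 mm with no finger on it): dropped, not set down (linear speed of long_connector above 0.7 m/s and height (world z) of long_connector below 0.03 m and contact force between the fingers and long_connector below 0.05 N).
It fails at once if inlet_a falls freely onto the bench or a tray (faster than 0.7 m/s below 30 mm with no finger on it): dropped, not set down (linear speed of inlet_a above 0.7 m/s and height (world z) of inlet_a below 0.03 m and contact force between the fingers and inlet_a below 0.05 N).
It fails at once if inlet_b falls freely onto the bench or a tray (faster than 0.7 m/s below 30 mm with no finger on it): dropped, not set down (linear speed of inlet_b above 0.7 m/s and height (world z) of inlet_b below 0.03 m and contact force between the fingers and inlet_b below 0.05 N).
It also fails if it takes over 104 s, if anything falls off the work surface, if the arm or the gripper's body presses on something with over 40 N, if the wrist force passes 120 N, or if a joint passes its speed limit or range.

ROBOT

A 6-joint arm with a two-finger parallel gripper is mounted at the origin on a cart in front of the work surface, level with it; the furniture and walls round the work are solid. World frame = base frame: x ahead of the robot, y to its left, z up, the work surface at z = 0. Lengths are in m, angles in rad, forces in N, time in s.
With the tool pointing down it reaches from about 0.375 to 0.925 m from the base axis. Payload 5.7 kg.
Tool frame: the origin (TCP) lies midway between the tips of the shut fingers; the grasp point (between the pads) lies 19 mm behind it (tcp_to_grasp is the distance from the TCP to the grasp point, in m); z points along the fingers, y is the line along which they close (so a half turn about z gives the same grasp; the last joint's range is limited). The gripper opens to 88 mm and grips with 3 to 60 N. Pads are 20 mm wide; open, the fingers measure 115 mm over their backs; the gripper's body (75 mm by 178 mm) begins 61 mm behind the grasp point.
Start: joints at [1.164, 0.359, 1.51, -0, 1.272, -0.115], TCP at [0.173, 0.575, 0.223] pointing down, gripper open.
Joint ranges: [-2.97, 2.97], [-1.01, 2.36], [0.21, 2.38], [-0.96, 4.11], [0.2, 2.71], [-2.98, 2.98]. Speed limits (rad/s): [2.39, 2.39, 3.14, 3.14, 3.14, 3.14].

INTERFACE

Orientations are given as [roll, pitch, yaw] about the fixed x, y, z axes, in that order (R = Rz(yaw) Ry(pitch) Rx(roll)).
In Python, from plant import get_obs, snapshot, camera_info, close_job, tcp_to_grasp gives the robot as it stands.
- The arm moves only by the tool drive_tool, never from a script. Its argument "deltas" is a list of rows, each an object of numbers: "jaw": the opening, from 0 (shut) to 1 (fully open); "x", "y", "z": the shift along the tool's x, y, z in cm; "yaw": the turn about the tool's z in rad. In form: [{"jaw": .., "x": .., "y": .., "z": .., "yaw": ..}, ...]. A call has 1 to 20 rows; each row shifts and turns the commanded pose from where the row before left it, along the tool's axes as they then stand; what a row does not reach is not made up. A row lasts 1/12 s, in which the tool goes at most 41.7 mm and 7.16 degrees, less where a joint would pass 70% of its speed; a pose out of reach is approached as far as the arm can. A call with a gripper value outside its range is refused whole. The fingers move at their own pace and stop on an object; "squeeze" is the grip in N (left out, the last holds). Time passes only in rows, so rows that do not move let the fingers close. It gives the time, the measured TCP pose, the force, the opening and the grip force at its end, in the units of the state.
- get_obs(): the state, without advancing time (a new reading comes with each control period).
- snapshot(name): name is "scene" or "side" or "wrist"; returns the picture (400x640x3 uint8, red, green, blue); there is no depth.
- camera_info(name): a dict with "fx", "fy", "cx", "cy" (pixels), "position" and "orientation" of the camera in the world; the wrist camera has in their place "tool_from_camera" (4x4, takes a point from camera to tool coordinates, whose origin is the TCP and whose axes are the flange's). Camera axes: x right, y down, z forward; pixel columns grow to the right and rows downward; lengths in m; the calibration is good to about 2 mm. A picture is of the moment at which its call begins: read the wrist's pose just before it. camera_info takes no time and is no camera call.
- close_job(): hands the job in; it is judged then, once.
The state is a dict: "clock": time; "joint_positions": joint angles; "joint_vel": joint speeds; "joint_efforts": joint torques, N m; "position": TCP position; "tool_rot": TCP orientation; "wrist_force": force on the tool from outside, world axes, zero at the start; "wrist_torque": the same for the moment, N m; "grip_width": opening from 0.0 (shut) to 1.0 (fully open); "gripper_force": force on a finger pad.
Only numpy, scipy, OpenCV 4.12 (cv2) and the standard library are available. Lean on these libraries where they do the work, as an engineer would, in place of code of your own. Each camera call takes 0.05 s, during which the arm holds its last target. There are 200 camera calls.

## Working session

There is one attempt and no reset: what is moved stays moved. The work goes in short steps, Python scripts to look and compute and a tool call to move; the robot and the scene stay as the last step left them, time stands still between calls to the robot, and variables do not carry over. Pictures are saved under pics/ and viewed, at most 14 in all, crops included, and the job is handed in when it is done.

Besides the shell and the picture viewer there is one more tool, called after ">>>" as name(argument=value, ...), one argument or row to a line, values as JSON. drive_tool: Moves the arm, as the interface text tells. Its arguments: {"type":"object","properties":{"deltas":{"type":"array"},"squeeze":{"type":"number"}},"required":["deltas"]}

```bash
mkdir -p pics; ls
python3 - <<'E'
from plant import *
import cv2
o=get_obs();print(o['clock'],o['position'],o['tool_rot'],o['grip_width'])
for n in ['scene','side','wrist']:
    print(n,camera_info(n)); cv2.imwrite(f'pics/{n}0.png',cv2.cvtColor(snapshot(n),cv2.COLOR_RGB2BGR))
E
```

```text
pics
0.0 [0.17235869 0.57400714 0.22184304] [-3.13985082e+00 -1.66756247e-04  2.84980488e+00] 1.001918113103614
scene {'fx': 459.8028221683803, 'fy': 459.8028221683803, 'cx': 319.5598964952633, 'cy': 197.2323311465581, 'position': array([-0.05426537, -0.59476838,  1.01495177]), 'orientation': array([-2.44839806, -0.01043075, -0.76393218])}
side {'fx': 408.13104708296254, 'fy': 408.13104708296254, 'cx': 316.03534693591587, 'cy': 200.1371756456069, 'position': array([0.29778835, 0.85615091, 0.49564651]), 'orientation': array([-2.05364835, -0.0040762 , -2.85939453])}
wrist {'fx': 357.39980286697585, 'fy': 357.39980286697585, 'cx': 320.3693866444012, 'cy': 201.3114042380337, 'tool_from_camera': array([[ 9.94297168e-04, -9.54535074e-01, -2.98096971e-01,
         8.28048097e-02],
       [ 9.99997826e-01,  4.02737331e-04,  2.04587150e-03,
         8.38630960e-04],
       [-1.83280133e-03, -2.98098358e-01,  9.54533399e-01,
        -1.61527321e-01],
       [ 0.00000000e+00,  0.00000000e+00,  0.00000000e+00,
         1.00000000e+00]])}
```

View pics/scene0.png

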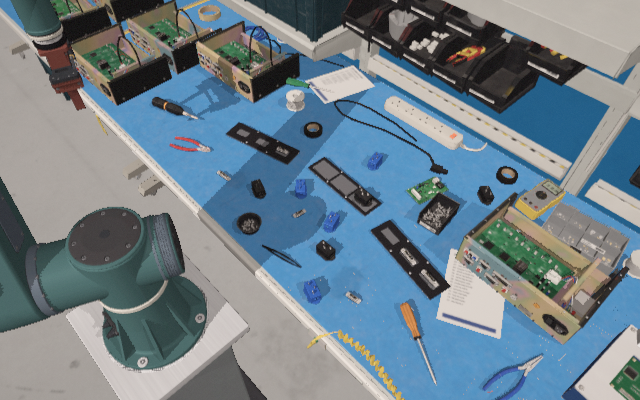

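View pics/side0.png

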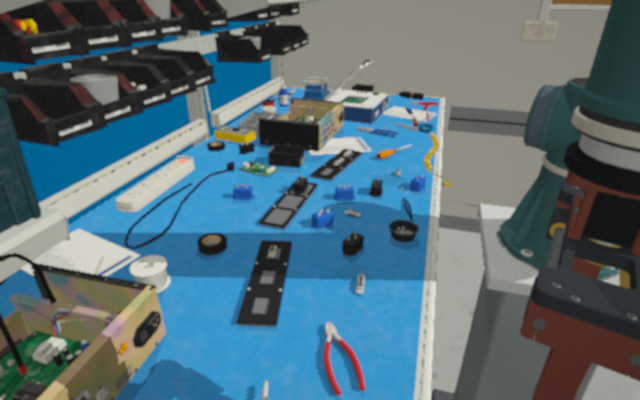

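```bash
cat > h.py <<'E'
from plant import *
import numpy as np, cv2
from scipy.spatial.transform import Rotation as R
def rot(e): return R.from_euler('xyz',e).as_matrix()
def cam(name,o=None):
    c=camera_info(name)
    if name=='wrist':
        o=o or get_obs(); T=np.eye(4);T[:3,:3]=rot(o['tool_rot']);T[:3,3]=o['position']
        T=T@c['tool_from_camera']; return c,T[:3,:3],T[:3,3]
    return c,rot(c['orientation']),np.array(c['position'])
def pix(C,u,v,z):
    c,A,p=C; d=A@np.array([(u-c['cx'])/c['fx'],(v-c['cy'])/c['fy'],1]); return p+d*(z-p[2])/d[2]
def proj(C,P):
    c,A,p=C; q=A.T@(np.array(P)-p); return c['fx']*q[0]/q[2]+c['cx'],c['fy']*q[1]/q[2]+c['cy']
def snap(name,f):
    o=get_obs(); C=cam(name,o) ; im=cv2.cvtColor(snapshot(name),cv2.COLOR_RGB2BGR); cv2.imwrite(f'pics/{f}.png',im); return im,C
def crop(im,f,x0,y0,w,h,k):
    cv2.imwrite(f'pics/{f}.png',cv2.resize(im[y0:y0+h,x0:x0+w],None,fx=k,fy=k,interpolation=cv2.INTER_CUBIC))
E
python3 - <<'E'
from h import *
im=cv2.imread('pics/scene0.png'); crop(im,'scene0c',200,115,260,195,3)
C=cam('scene')
for n,u,v,z in [('inA',258,188,.028),('inB',325,249,.028),('c1',224,175,.01),('c2',298,212,.01),('c3',353,297,.01),('blue',301,187,.02),('blue',333,220,.02),('blue',313,290,.02),('st1',231,127,.01),('st2',294,158,.01),('it1',316,163,.01),('it2',375,207,.01),('lt1',379,228,.01),('lt2',442,292,.01)]:
    print(n,pix(C,u,v,z).round(3))
E
```

```text
inA [0.417 0.134 0.028]
inB [ 0.412 -0.143  0.028]
c1 [0.384 0.256 0.01 ]
c2 [0.451 0.003 0.01 ]
c3 [ 0.373 -0.28   0.01 ]
blue [0.513 0.059 0.02 ]
blue [ 0.496 -0.088  0.02 ]
blue [ 0.313 -0.204  0.02 ]
st1 [0.527 0.412 0.01 ]
st2 [0.582 0.167 0.01 ]
it1 [0.616 0.106 0.01 ]
it2 [ 0.619 -0.131  0.01 ]
lt1 [ 0.573 -0.187  0.01 ]
lt2 [ 0.54 -0.42  0.01]
```

View pics/scene0c.png

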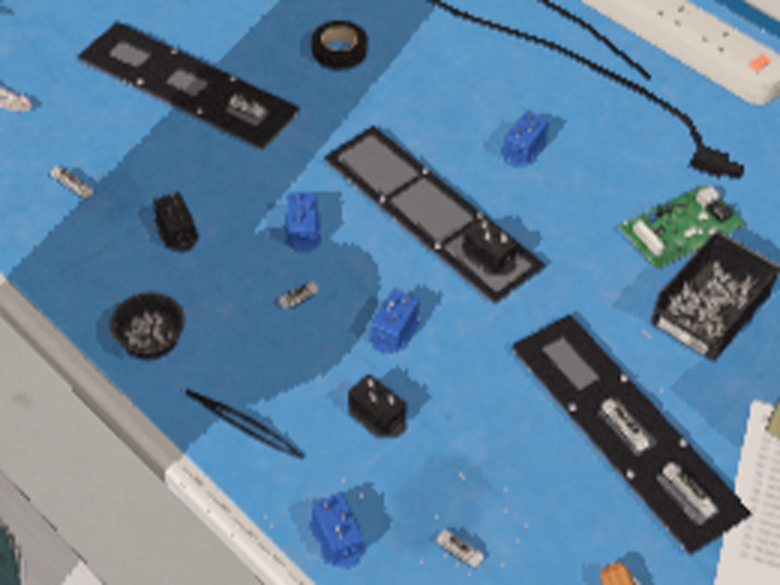

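Look-alikes: black inlets at scene pixels (258,188) and (325,249), which I choose; a far black part at (486,193), and blue ones at (301,187), (333,220), (313,290) and (375,160), all left alone. Steel connectors are at (224,175), (298,212) and (353,297). Trays: short at (263,142), inlet at (345,186), long at (410,258). I'll use wrist views for precision.

>>> drive_tool(
  deltas=[
    {"yaw": -0.1,"jaw": 1},
    {"yaw": -0.1},
    {"yaw": -0.09},
    {"x": -1.89,"y": -2.69,"z": -0.2},
    {"x": -1.89,"y": -2.69,"z": -0.2},
    {"x": -1.89,"y": -2.69,"z": -0.2},
    {"x": -1.89,"y": -2.69,"z": -0.2},
    {"x": -1.89,"y": -2.69,"z": -0.2},
    {"x": -1.89,"y": -2.69,"z": -0.2},
    {"x": -1.89,"y": -2.69,"z": -0.2},
    {"x": -1.89,"y": -2.69,"z": -0.2},
    {"x": -1.89,"y": -2.69,"z": -0.2},
    {"x": -1.89,"y": -2.69,"z": -0.2},
    {"x": -1.89,"y": -2.69,"z": -0.2},
    {"x": -1.89,"y": -2.69,"z": -0.2},
    {"x": -1.89,"y": -2.69,"z": -0.2},
    {"x": -1.89,"y": -2.69,"z": -0.2},
    {"x": -1.89,"y": -2.69,"z": -0.2},
  ],
)

```text
$.deltas[0]: bad value
```

>>> drive_tool(
  deltas=[
    {},
    {},
    {},
  ],
)

```text
$.deltas[0]: bad value
```

Run:
```python
from h import *
im,C=snap('wrist','w1'); o=get_obs(); print(o['clock'],o['position'],o['tool_rot'],o['joint_positions'].round(3) if hasattr(o['joint_positions'],'round') else o['joint_positions'])
import pickle; pickle.dump(C,open('C1.pkl','wb'))
```

```text
0.2 [0.17243379 0.57422287 0.22211254] [-3.14039576e+00 -1.38189817e-04  2.84980305e+00] [ 1.164  0.359  1.511 -0.     1.273 -0.115]
```

>>> drive_tool(
  deltas=[
    {"y": -3.4},
    {"y": -3.4},
    {"y": -3.4},
    {"y": -3.4},
    {"y": -3.4},
    {"y": -3.4},
    {"y": -3.4},
    {"y": -3.4},
    {"y": -3.4},
    {"y": -3.4},
    {},
    {},
    {},
  ],
)

```text
$.deltas[0]: bad value
```

Run:
```python
from h import *
im,C=snap('wrist','w2'); o=get_obs(); print(o['clock'],o['position'],o['tool_rot'],o['joint_positions'])
import pickle; pickle.dump(C,open('C2.pkl','wb'))
```

```text
0.25 [0.17251496 0.57433832 0.22223572] [-3.14070644e+00 -6.14206099e-05  2.84979241e+00] [ 1.16387736e+00  3.59162902e-01  1.51084812e+00 -4.26645887e-05
  1.27246903e+00 -1.15106192e-01]
```

View pics/w1.png

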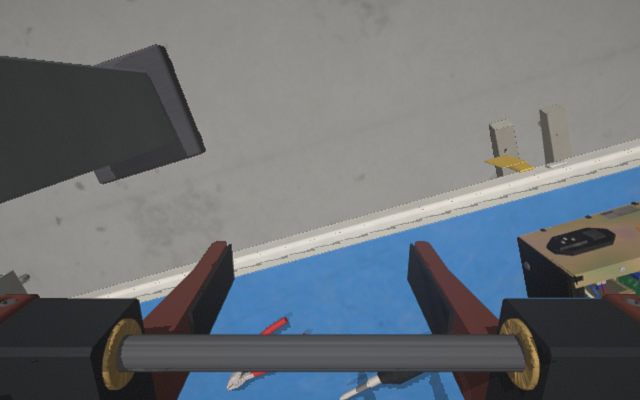

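View pics/w2.png

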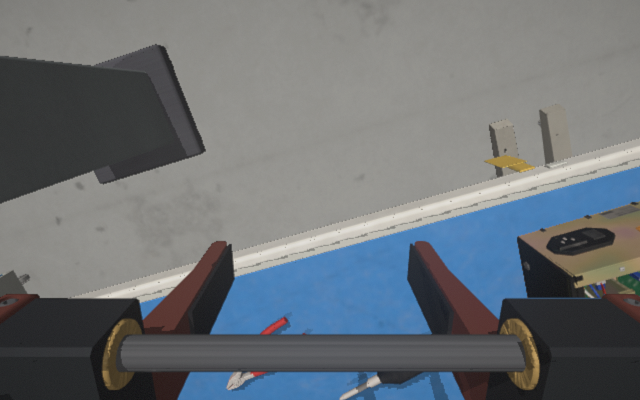

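The pictures show only the start position: every row needs all five keys. I'll redo the moves and aim the TCP further out.

>>> drive_tool(
  deltas=[
    {"jaw": 1,"x": 0,"y": 0,"z": 0,"yaw": -0.1},
    {"jaw": 1,"x": 0,"y": 0,"z": 0,"yaw": -0.1},
    {"jaw": 1,"x": 0,"y": 0,"z": 0,"yaw": -0.09},
    {"jaw": 1,"x": -2.4,"y": -2.7,"z": -0.4,"yaw": 0},
    {"jaw": 1,"x": -2.4,"y": -2.7,"z": -0.4,"yaw": 0},
    {"jaw": 1,"x": -2.4,"y": -2.7,"z": -0.4,"yaw": 0},
    {"jaw": 1,"x": -2.4,"y": -2.7,"z": -0.4,"yaw": 0},
    {"jaw": 1,"x": -2.4,"y": -2.7,"z": -0.4,"yaw": 0},
    {"jaw": 1,"x": -2.4,"y": -2.7,"z": -0.4,"yaw": 0},
    {"jaw": 1,"x": -2.4,"y": -2.7,"z": -0.4,"yaw": 0},
    {"jaw": 1,"x": -2.4,"y": -2.7,"z": -0.4,"yaw": 0},
    {"jaw": 1,"x": -2.4,"y": -2.7,"z": -0.4,"yaw": 0},
    {"jaw": 1,"x": -2.4,"y": -2.7,"z": -0.4,"yaw": 0},
    {"jaw": 1,"x": -2.4,"y": -2.7,"z": -0.4,"yaw": 0},
    {"jaw": 1,"x": -2.4,"y": -2.7,"z": -0.4,"yaw": 0},
    {"jaw": 1,"x": -2.4,"y": -2.7,"z": -0.4,"yaw": 0},
    {"jaw": 1,"x": -2.4,"y": -2.7,"z": -0.4,"yaw": 0},
    {"jaw": 1,"x": -2.4,"y": -2.7,"z": -0.4,"yaw": 0},
    {"jaw": 1,"x": 0,"y": 0,"z": 0,"yaw": 0},
    {"jaw": 1,"x": 0,"y": 0,"z": 0,"yaw": 0},
  ],
)

```text
clock: 1.92
position: [0.533, 0.1675, 0.2825]
tool_rot: [-3.142, 0.0, 3.136]
wrist_force: [-1.4, 0.9, -0.8]
grip_width: 0.998
gripper_force: 0.0
```

Run:
```python
from h import *
im,C=snap('wrist','w3')
import pickle; pickle.dump(C,open('C1.pkl','wb'))
```

>>> drive_tool(
  deltas=[
    {"jaw": 1,"x": 0,"y": -3.4,"z": 0,"yaw": 0},
    {"jaw": 1,"x": 0,"y": -3.4,"z": 0,"yaw": 0},
    {"jaw": 1,"x": 0,"y": -3.4,"z": 0,"yaw": 0},
    {"jaw": 1,"x": 0,"y": -3.4,"z": 0,"yaw": 0},
    {"jaw": 1,"x": 0,"y": -3.4,"z": 0,"yaw": 0},
    {"jaw": 1,"x": 0,"y": -3.4,"z": 0,"yaw": 0},
    {"jaw": 1,"x": 0,"y": -3.4,"z": 0,"yaw": 0},
    {"jaw": 1,"x": 0,"y": -3.4,"z": 0,"yaw": 0},
    {"jaw": 1,"x": 0,"y": -3.4,"z": 0,"yaw": 0},
    {"jaw": 1,"x": 0,"y": -3.4,"z": 0,"yaw": 0},
    {"jaw": 1,"x": 0,"y": 0,"z": 0,"yaw": 0},
    {"jaw": 1,"x": 0,"y": 0,"z": 0,"yaw": 0},
  ],
)

```text
clock: 2.97
position: [0.5308, -0.1708, 0.2823]
tool_rot: [3.141, -0.001, 3.138]
wrist_force: [-1.0, 0.6, -0.2]
grip_width: 1.003
gripper_force: 0.0
```

Run:
```python
from h import *
im,C=snap('wrist','w4')
import pickle; pickle.dump(C,open('C2.pkl','wb'))
for n in ['w3','w4']:
    im=cv2.imread(f'pics/{n}.png'); crop(im,n+'c',0,0,640,400,1.25)
```

```text
(no output)
```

View pics/w3c.png

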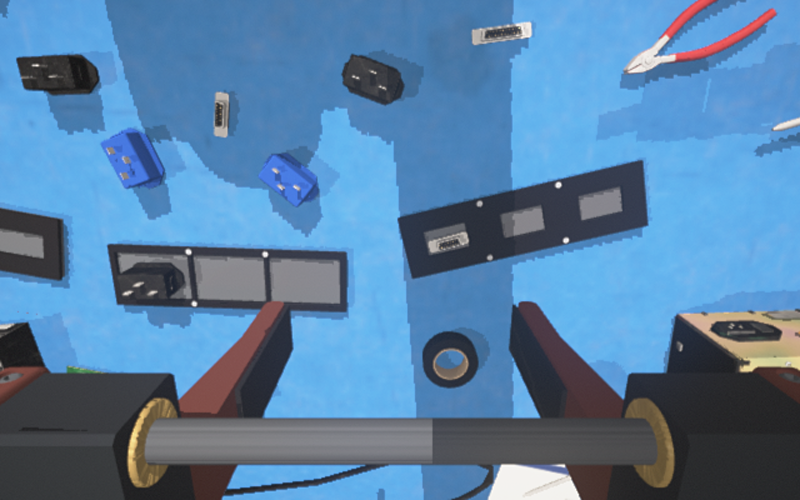

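View pics/w4c.png

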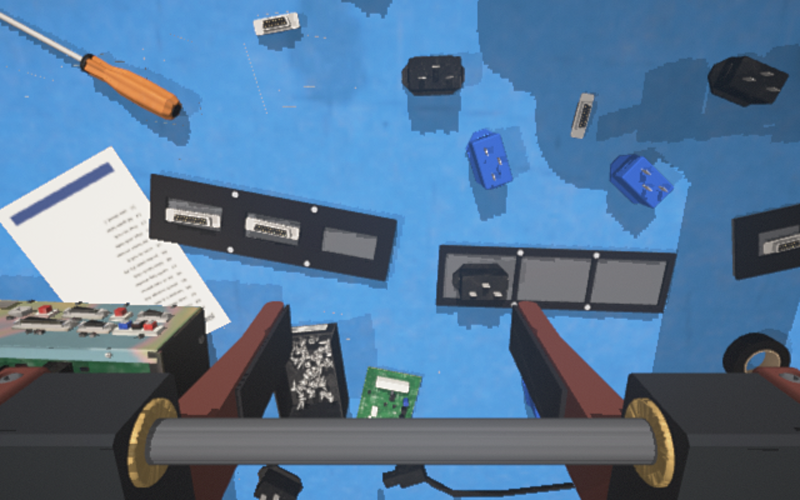

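w3 and w4 show all three trays and all five parts. The longest connector is at w3c pixel (502,33). Short ones are at (220,114) in w3c and (276,24) in w4c, inlets at (373,79) in w3c and (433,75) in w4c. I'll rectify them to their heights and fit them.

```bash
cat > fit.py <<'E'
from h import *
import pickle
C={1:pickle.load(open('C1.pkl','rb')),2:pickle.load(open('C2.pkl','rb'))}
I={1:cv2.imread('pics/w3.png'),2:cv2.imread('pics/w4.png')}
def rect(k,c,z,half,mm):
    w=np.array([[sx*half,sy*half] for sx,sy in[(1,1),(1,-1),(-1,-1),(-1,1)]])+c
    src=np.float32([proj(C[k],[a,b,z]) for a,b in w]); n=int(2*half*1000/mm)
    return cv2.warpPerspective(I[k],cv2.getPerspectiveTransform(src,np.float32([[0,0],[n,0],[n,n],[0,n]])),(n,n),flags=cv2.INTER_CUBIC)
def fit(m,c,half,mm):  # image up=+X, left=+Y
    cs=max(cv2.findContours(m,0,2)[0],key=cv2.contourArea)
    (u,v),_,_=r=cv2.minAreaRect(cs); b=cv2.boxPoints(r)
    e=[b[1]-b[0],b[2]-b[1]]; L=sorted(np.linalg.norm(x)*mm for x in e); l=max(e,key=np.linalg.norm)
    a=np.arctan2(-l[0],-l[1]); a=(a)%np.pi
    return c+half-np.array([v,u])*mm/1000, a, L, b
E
python3 - <<'E'
from fit import *
for n,k,c in [('short',1,(.555,.29)),('inlet',1,(.615,-.01)),('inlet',2,(.615,-.01)),('long',2,(.555,-.305))]:
    c=np.array(c);im=rect(k,c,.01,.14,.5)
    m=(im.max(2)<75).astype('uint8')*255
    m=cv2.morphologyEx(cv2.morphologyEx(m,cv2.MORPH_CLOSE,np.ones((9,9))),cv2.MORPH_OPEN,np.ones((25,25)))
    p,a,L,b=fit(m,c,.14,.5); print(n,k,p.round(4),round(a,3),np.round(L,1))
T=[]
for n,k,c,z in [('c1',1,(.384,.256),.008),('c2',1,(.451,.003),.008),('c3',2,(.373,-.28),.008),('iA',1,(.417,.134),.028),('iB',2,(.412,-.143),.028),('iB from1',1,(.412,-.143),.028)]:
    c=np.array(c);im=rect(k,c,z,.05,.4)
    if n[0]=='c':
        m=((im.max(2).astype(int)-im.min(2)<50)&(im.max(2)>110)).astype('uint8')*255
        m=cv2.morphologyEx(m,cv2.MORPH_CLOSE,np.ones((9,9)))
    else: m=(im.max(2)<75).astype('uint8')*255
    p,a,L,b=fit(m,c,.05,.4); print(n,p.round(4),round(a,3),np.round(L,1))
    cv2.polylines(im,[np.int32(b)],True,(0,0,255),1); T.append(im)
g=np.vstack([np.hstack(T[:3]),np.hstack(T[3:])]); cv2.imwrite('pics/tiles.png',g)
E
```

```text
short 1 [0.5605 0.2664] 1.805 [ 65.3 190.6]
inlet 1 [0.7134 0.0246] 2.569 [ 40.6 121. ]
inlet 2 [ 0.7122 -0.0254] 0.56 [ 42.3 123. ]
long 2 [ 0.5593 -0.2976] 1.377 [ 65.3 240.7]
c1 [0.384 0.259] 1.69 [13.3 53.3]
c2 [0.4519 0.0021] 2.984 [13.6 40.4]
c3 [ 0.3724 -0.2783] 1.72 [16.  40.3]
iA [0.4236 0.1455] 1.227 [30.9 53.6]
iB [ 0.4179 -0.1406] 1.589 [30.5 52.2]
iB from1 [ 0.4185 -0.1263] 1.599 [30.7 66.5]
```

View pics/tiles.png

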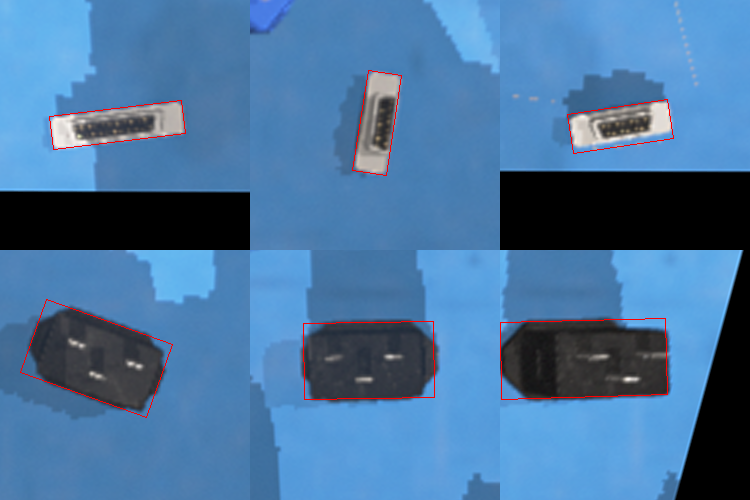

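Run:
```python
from fit import *
def P(k,u,v,z=.01): return pix(C[k],u/1.25,v/1.25,z)[:2]
for n,k,q in [('short',1,[(399,217),(642,160),(647,225),(411,278)]),('inlet',1,[(109,244),(348,253),(346,311),(116,305)]),('inlet',2,[(440,246),(675,254),(667,311),(436,306)]),('long',2,[(151,174),(397,219),(385,284),(150,239)])]:
    w=np.array([P(k,*x) for x in q]); c=w.mean(0); d=(w[1]+w[2]-w[0]-w[3])/2; a=np.arctan2(d[1],d[0]); u=d/np.linalg.norm(d)
    print(n,k,c.round(4),round(a,3),'len',np.linalg.norm(d).round(4),'p0',c.round(4),'p+',(c+.078*u).round(4))
for n,k,u,v in [('s0',1,522,221),('s+',1,601,203),('i0',1,231,280),('i+',1,306,283),('i0',2,553,281),('i+',2,627,283),('l+',2,350,246)]:
    print(n,k,P(k,u,v,.008).round(4))
print(tcp_to_grasp)
```

```text
short 1 [0.555 0.291] 1.802 len 0.2408 p0 [0.555 0.291] p+ [0.5372 0.367 ]
inlet 1 [ 0.6151 -0.0077] 1.532 len 0.2422 p0 [ 0.6151 -0.0077] p+ [0.6181 0.0702]
inlet 2 [ 0.615  -0.0086] 1.538 len 0.243 p0 [ 0.615  -0.0086] p+ [0.6175 0.0693]
long 2 [ 0.5608 -0.2969] 1.374 len 0.2411 p0 [ 0.5608 -0.2969] p+ [ 0.5761 -0.2204]
s0 1 [0.5553 0.291 ]
s+ 1 [0.5374 0.3678]
i0 1 [ 0.6171 -0.0078]
i+ 1 [0.6208 0.0702]
i0 2 [ 0.617  -0.0096]
i+ 2 [0.6195 0.0681]
l+ 2 [ 0.5783 -0.2202]
0.0187
```

Fits agree with the given sizes: long 53.3 mm at (.384,.259), shorts 40 mm at (.452,.002) and (.372,-.278), inlets at (.425,.145) and (.419,-.141), trays 242 mm. I start with the short one at (.452,.002).

>>> drive_tool(
  deltas=[
    {"jaw": 0.4,"x": 0,"y": 0,"z": 2,"yaw": 0.077},
    {"jaw": 0.4,"x": 0,"y": 0,"z": 2,"yaw": 0.077},
    {"jaw": 0.4,"x": 1.31,"y": 1.98,"z": 2.28,"yaw": 0},
    {"jaw": 0.4,"x": 1.31,"y": 1.98,"z": 2.28,"yaw": 0},
    {"jaw": 0.4,"x": 1.31,"y": 1.98,"z": 2.28,"yaw": 0},
    {"jaw": 0.4,"x": 1.31,"y": 1.98,"z": 2.28,"yaw": 0},
    {"jaw": 0.4,"x": 1.31,"y": 1.98,"z": 2.28,"yaw": 0},
    {"jaw": 0.4,"x": 1.31,"y": 1.98,"z": 2.28,"yaw": 0},
    {"jaw": 0.4,"x": 1.31,"y": 1.98,"z": 2.28,"yaw": 0},
    {"jaw": 0.4,"x": 1.31,"y": 1.98,"z": 2.28,"yaw": 0},
    {"jaw": 0.4,"x": 0,"y": 0,"z": 0,"yaw": 0},
    {"jaw": 0.4,"x": 0,"y": 0,"z": 0,"yaw": 0},
    {"jaw": 0.4,"x": 0,"y": 0,"z": 0,"yaw": 0},
  ],
  squeeze=10,
)

```text
clock: 4.1
position: [0.4531, 0.0025, 0.061]
tool_rot: [-3.142, 0.001, 2.988]
wrist_force: [0.1, 0.0, 0.4]
grip_width: 0.404
gripper_force: 0.0
```

```bash
cat > go.py <<'E'
import sys; from h import *
X,Y,yaw,Z=map(float,sys.argv[1:5]); o=get_obs(); p=o['position']; y=o['tool_rot'][2]
d=(y-yaw+np.pi)%(2*np.pi)-np.pi; dx,dy=X-p[0],Y-p[1]; c,s=np.cos(yaw),np.sin(yaw)
print('t',round(o['clock'],1),'pos',p.round(4),'yaw',round(y,3),'j1,j6',o['joint_positions'][[0,5]],'jaw',round(o['grip_width'],3),'f',o['gripper_force'])
print('tool: yaw',round(d,3),'then x %.2f y %.2f z %.2f cm'%(100*(dx*c+dy*s),100*(dx*s-dy*c),100*(p[2]-Z)))
E
python3 go.py .452 .002 2.984 .005
python3 - <<'E'
from h import *
im,C=snap('wrist','g1'); u,v=proj(C,[.452,.002,.008]); print(u,v); crop(im,'g1c',int(u)-100,max(0,min(int(v)-75,250)),200,150,3)
E
```

```text
t 4.1 pos [0.4531 0.0025 0.061 ] yaw 2.988 j1,j6 [-0.14697745 -1.56424568] jaw 0.404 f 0.0
tool: yaw 0.004 then x 0.10 y -0.07 z 5.60 cm
317.11144550474324 223.05773771169632
```

View pics/g1c.png

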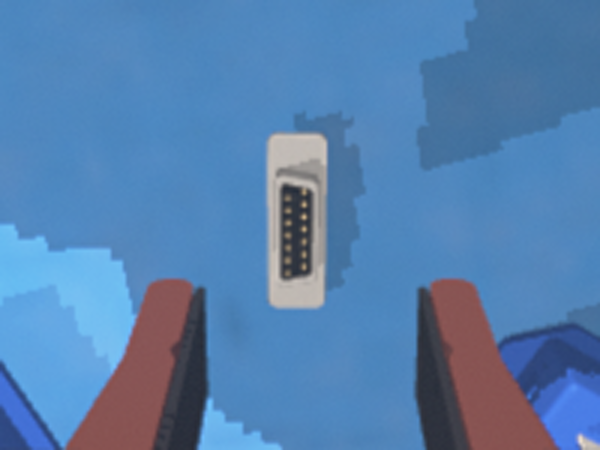

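The connector sits midway between the fingers at g1c (297,220), within 2 px of the prediction. Down, close and lift.

>>> drive_tool(
  deltas=[
    {"jaw": 0.4,"x": 0.1,"y": -0.07,"z": 2,"yaw": 0.0},
    {"jaw": 0.4,"x": 0,"y": 0,"z": 1.8,"yaw": 0},
    {"jaw": 0.4,"x": 0,"y": 0,"z": 1.0,"yaw": 0},
    {"jaw": 0.4,"x": 0,"y": 0,"z": 0.8,"yaw": 0},
    {"jaw": 0.4,"x": 0,"y": 0,"z": 0,"yaw": 0},
    {"jaw": 0.4,"x": 0,"y": 0,"z": 0,"yaw": 0},
    {"jaw": 0.0,"x": 0,"y": 0,"z": 0,"yaw": 0},
    {"jaw": 0,"x": 0,"y": 0,"z": 0,"yaw": 0},
    {"jaw": 0,"x": 0,"y": 0,"z": 0,"yaw": 0},
    {"jaw": 0,"x": 0,"y": 0,"z": 0,"yaw": 0},
    {"jaw": 0,"x": 0,"y": 0,"z": 0,"yaw": 0},
    {"jaw": 0,"x": 0,"y": 0,"z": 0,"yaw": 0},
    {"jaw": 0,"x": 0,"y": 0,"z": 0,"yaw": 0},
  ],
  squeeze=10,
)

```text
clock: 5.23
position: [0.4517, 0.0011, 0.0047]
tool_rot: [-3.141, 0.001, 2.986]
wrist_force: [-0.6, 0.2, 6.2]
grip_width: 0.141
gripper_force: 10.0
```

>>> drive_tool(
  deltas=[
    {"jaw": 0,"x": 0,"y": 0,"z": -1,"yaw": 0},
    {"jaw": 0,"x": 0,"y": 0,"z": -2.5,"yaw": 0},
    {"jaw": 0,"x": 0,"y": 0,"z": -2.5,"yaw": 0.118},
    {"jaw": 0,"x": 0,"y": 0,"z": 0,"yaw": 0.118},
    {"jaw": 0,"x": 0,"y": 0,"z": 0,"yaw": 0.118},
    {"jaw": 0,"x": 0,"y": 0,"z": 0,"yaw": 0.118},
    {"jaw": 0,"x": 0,"y": 0,"z": 0,"yaw": 0.118},
    {"jaw": 0,"x": 0,"y": 0,"z": 0,"yaw": 0.118},
    {"jaw": 0,"x": 0,"y": 0,"z": 0,"yaw": 0.118},
    {"jaw": 0,"x": 0,"y": 0,"z": 0,"yaw": 0.118},
    {"jaw": 0,"x": 0,"y": 0,"z": 0,"yaw": 0.118},
    {"jaw": 0,"x": 0,"y": 0,"z": 0,"yaw": 0.118},
    {"jaw": 0,"x": 0,"y": 0,"z": 0,"yaw": 0},
  ],
)

```text
clock: 6.32
position: [0.451, 0.0013, 0.0642]
tool_rot: [-3.141, -0.0, 1.802]
wrist_force: [-0.2, 0.1, -0.3]
grip_width: 0.143
gripper_force: 10.0
```

>>> drive_tool(
  deltas=[
    {"jaw": 0,"x": 2.58,"y": 1.67,"z": 0,"yaw": 0},
    {"jaw": 0,"x": 2.58,"y": 1.67,"z": 0,"yaw": 0},
    {"jaw": 0,"x": 2.58,"y": 1.67,"z": 0,"yaw": 0},
    {"jaw": 0,"x": 2.58,"y": 1.67,"z": 0,"yaw": 0},
    {"jaw": 0,"x": 2.58,"y": 1.67,"z": 0,"yaw": 0},
    {"jaw": 0,"x": 2.58,"y": 1.67,"z": 0,"yaw": 0},
    {"jaw": 0,"x": 2.58,"y": 1.67,"z": 0,"yaw": 0},
    {"jaw": 0,"x": 2.58,"y": 1.67,"z": 0,"yaw": 0},
    {"jaw": 0,"x": 2.58,"y": 1.67,"z": 0,"yaw": 0},
    {"jaw": 0,"x": 2.58,"y": 1.67,"z": 0,"yaw": 0},
    {"jaw": 0,"x": 0,"y": 0,"z": 0,"yaw": 0},
    {"jaw": 0,"x": 0,"y": 0,"z": 0,"yaw": 0},
  ],
)

```text
clock: 7.32
position: [0.5537, 0.2923, 0.0639]
tool_rot: [3.141, 0.0, 1.811]
wrist_force: [0.4, -0.1, -0.0]
grip_width: 0.139
gripper_force: 10.0
```

```bash
python3 go.py .555 .291 1.803 .0115
python3 - <<'E'
from h import *
im,C=snap('wrist','g2'); crop(im,'g2c',170,80,300,225,2.6)
E
```

```text
t 7.3 pos [0.5537 0.2923 0.0639] yaw 1.811 j1,j6 [0.37556228 0.13519811] jaw 0.139 f 10.000067353248596
tool: yaw 0.008 then x -0.16 y 0.10 z 5.24 cm
```

View pics/g2c.png

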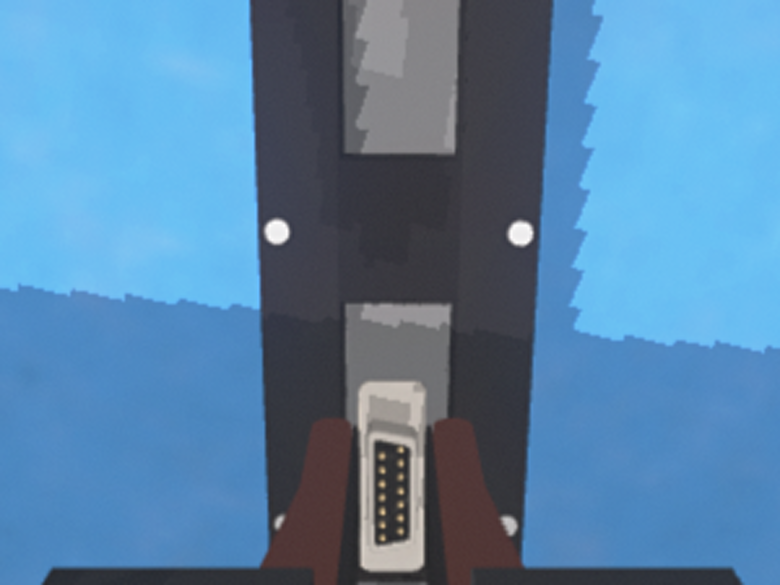

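The part is held upright and lined up over the middle pocket at g2c (392,475). Setting it down.

>>> drive_tool(
  deltas=[
    {"jaw": 0,"x": -0.16,"y": 0.1,"z": 2,"yaw": 0},
    {"jaw": 0,"x": 0,"y": 0,"z": 2,"yaw": 0},
    {"jaw": 0,"x": 0,"y": 0,"z": 0.7,"yaw": 0},
    {"jaw": 0,"x": 0,"y": 0,"z": 0.3,"yaw": 0},
    {"jaw": 0,"x": 0,"y": 0,"z": 0.25,"yaw": 0},
    {"jaw": 0,"x": 0,"y": 0,"z": 0,"yaw": 0},
    {"jaw": 0,"x": 0,"y": 0,"z": 0,"yaw": 0},
    {"jaw": 0.3,"x": 0,"y": 0,"z": 0,"yaw": 0},
    {"jaw": 0.3,"x": 0,"y": 0,"z": 0,"yaw": 0},
    {"jaw": 0.3,"x": 0,"y": 0,"z": 0,"yaw": 0},
    {"jaw": 0.3,"x": 0,"y": 0,"z": 0,"yaw": 0},
    {"jaw": 0.3,"x": 0,"y": 0,"z": -1,"yaw": 0},
    {"jaw": 0.4,"x": 0,"y": 0,"z": -3,"yaw": 0},
    {"jaw": 0.4,"x": 0,"y": 0,"z": -4,"yaw": 0},
    {"jaw": 0.4,"x": 0,"y": 0,"z": 0,"yaw": 0},
  ],
)

```text
clock: 8.62
position: [0.5594, 0.2916, 0.0992]
tool_rot: [3.131, -0.001, 1.806]
wrist_force: [0.5, 1.0, 0.8]
grip_width: 0.392
gripper_force: 0.0
```

```bash
python3 go.py .384 .259 1.69 .06; python3 go.py .384 .259 1.69 .006
python3 - <<'E'
from h import *
snap('wrist','g3')
E
```

```text
t 8.6 pos [0.5594 0.2916 0.0992] yaw 1.806 j1,j6 [0.3710443  0.13581997] jaw 0.392 f 0.0
tool: yaw 0.116 then x -1.15 y -17.80 z 3.92 cm
t 8.6 pos [0.5594 0.2916 0.0992] yaw 1.806 j1,j6 [0.3710443  0.13581997] jaw 0.392 f 0.0
tool: yaw 0.116 then x -1.15 y -17.80 z 9.32 cm
```

>>> drive_tool(
  deltas=[
    {"jaw": 0.4,"x": 0,"y": 0,"z": 0,"yaw": 0.116},
    {"jaw": 0.4,"x": -0.2,"y": -3,"z": 0.6,"yaw": 0},
    {"jaw": 0.4,"x": -0.2,"y": -3,"z": 0.6,"yaw": 0},
    {"jaw": 0.4,"x": -0.2,"y": -3,"z": 0.6,"yaw": 0},
    {"jaw": 0.4,"x": -0.2,"y": -3,"z": 0.6,"yaw": 0},
    {"jaw": 0.4,"x": -0.2,"y": -3,"z": 0.6,"yaw": 0},
    {"jaw": 0.4,"x": -0.1,"y": -2.6,"z": 0.6,"yaw": 0},
    {"jaw": 0.4,"x": 0,"y": 0,"z": 0,"yaw": 0},
    {"jaw": 0.4,"x": 0,"y": 0,"z": 0,"yaw": 0},
    {"jaw": 0.4,"x": 0,"y": 0,"z": 0,"yaw": 0},
  ],
)

```text
clock: 9.5
position: [0.3825, 0.2583, 0.056]
tool_rot: [3.14, -0.0, 1.69]
wrist_force: [0.7, -0.3, -0.6]
grip_width: 0.398
gripper_force: 0.0
```

```bash
python3 go.py .384 .259 1.69 .006
```

```text
t 9.5 pos [0.3825 0.2583 0.056 ] yaw 1.69 j1,j6 [0.44420422 0.32506826] jaw 0.398 f 0.0
tool: yaw 0.0 then x 0.05 y 0.16 z 5.00 cm
```

>>> drive_tool(
  deltas=[
    {"jaw": 0.4,"x": 0.05,"y": 0.16,"z": 2,"yaw": 0},
    {"jaw": 0.4,"x": 0,"y": 0,"z": 2,"yaw": 0},
    {"jaw": 0.4,"x": 0,"y": 0,"z": 0.6,"yaw": 0},
    {"jaw": 0.4,"x": 0,"y": 0,"z": 0.4,"yaw": 0},
    {"jaw": 0.4,"x": 0,"y": 0,"z": 0,"yaw": 0},
    {"jaw": 0.4,"x": 0,"y": 0,"z": 0,"yaw": 0},
    {"jaw": 0,"x": 0,"y": 0,"z": 0,"yaw": 0},
    {"jaw": 0,"x": 0,"y": 0,"z": 0,"yaw": 0},
    {"jaw": 0,"x": 0,"y": 0,"z": 0,"yaw": 0},
    {"jaw": 0,"x": 0,"y": 0,"z": 0,"yaw": 0},
    {"jaw": 0,"x": 0,"y": 0,"z": 0,"yaw": 0},
    {"jaw": 0,"x": 0,"y": 0,"z": 0,"yaw": 0},
  ],
)

```text
clock: 10.5
position: [0.3833, 0.2587, 0.0061]
tool_rot: [3.141, -0.0, 1.69]
wrist_force: [0.3, -0.8, 4.8]
grip_width: 0.135
gripper_force: 10.0
```

>>> drive_tool(
  deltas=[
    {"jaw": 0,"x": 0,"y": 0,"z": -1,"yaw": 0},
    {"jaw": 0,"x": 0,"y": 0,"z": -3,"yaw": 0},
    {"jaw": 0,"x": 0,"y": 0,"z": -3,"yaw": 0.105},
    {"jaw": 0,"x": 0,"y": 0,"z": 0,"yaw": 0.105},
    {"jaw": 0,"x": 0,"y": 0,"z": 0,"yaw": 0.105},
    {"jaw": 0,"x": 0,"y": 0,"z": 0,"yaw": 0},
  ],
)

```text
clock: 11.0
position: [0.3832, 0.2586, 0.0763]
tool_rot: [3.141, -0.001, 1.371]
wrist_force: [0.2, 1.2, -0.6]
grip_width: 0.133
gripper_force: 10.0
```

```bash
python3 go.py .576 -.2205 1.376 .012
```

```text
t 11.0 pos [0.3832 0.2586 0.0763] yaw 1.371 j1,j6 [0.44416047 0.643852  ] jaw 0.133 f 10.001208186149597
tool: yaw -0.005 then x -43.28 y 28.19 z 6.43 cm
```

>>> drive_tool(
  deltas=[
    {"jaw": 0,"x": -3.09,"y": 2.01,"z": 0,"yaw": 0},
    {"jaw": 0,"x": -3.09,"y": 2.01,"z": 0,"yaw": 0},
    {"jaw": 0,"x": -3.09,"y": 2.01,"z": 0,"yaw": 0},
    {"jaw": 0,"x": -3.09,"y": 2.01,"z": 0,"yaw": 0},
    {"jaw": 0,"x": -3.09,"y": 2.01,"z": 0,"yaw": 0},
    {"jaw": 0,"x": -3.09,"y": 2.01,"z": 0,"yaw": 0},
    {"jaw": 0,"x": -3.09,"y": 2.01,"z": 0,"yaw": 0},
    {"jaw": 0,"x": -3.09,"y": 2.01,"z": 0,"yaw": 0},
    {"jaw": 0,"x": -3.09,"y": 2.01,"z": 0,"yaw": 0},
    {"jaw": 0,"x": -3.09,"y": 2.01,"z": 0,"yaw": 0},
    {"jaw": 0,"x": -3.09,"y": 2.01,"z": 0,"yaw": 0},
    {"jaw": 0,"x": -3.09,"y": 2.01,"z": 0,"yaw": 0},
    {"jaw": 0,"x": -3.09,"y": 2.01,"z": 0,"yaw": 0},
    {"jaw": 0,"x": -3.09,"y": 2.01,"z": 0,"yaw": 0},
    {"jaw": 0,"x": 0,"y": 0,"z": 0,"yaw": 0},
    {"jaw": 0,"x": 0,"y": 0,"z": 0,"yaw": 0},
    {"jaw": 0,"x": 0,"y": 0,"z": 0,"yaw": 0},
    {"jaw": 0,"x": 0,"y": 0,"z": 0,"yaw": 0},
  ],
)

```text
clock: 12.5
position: [0.5734, -0.219, 0.0751]
tool_rot: [-3.139, -0.001, 1.377]
wrist_force: [-0.3, 0.2, -0.2]
grip_width: 0.141
gripper_force: 10.0
```

```bash
python3 go.py .576 -.2205 1.376 .0125
python3 - <<'E'
from h import *
im,C=snap('wrist','g4'); crop(im,'g4c',170,80,300,225,2.6)
E
```

```text
t 12.5 pos [ 0.5734 -0.219   0.0751] yaw 1.377 j1,j6 [-0.47740326 -0.28345497] jaw 0.141 f 10.000012367963791
tool: yaw 0.001 then x -0.10 y 0.29 z 6.26 cm
```

View pics/g4c.png

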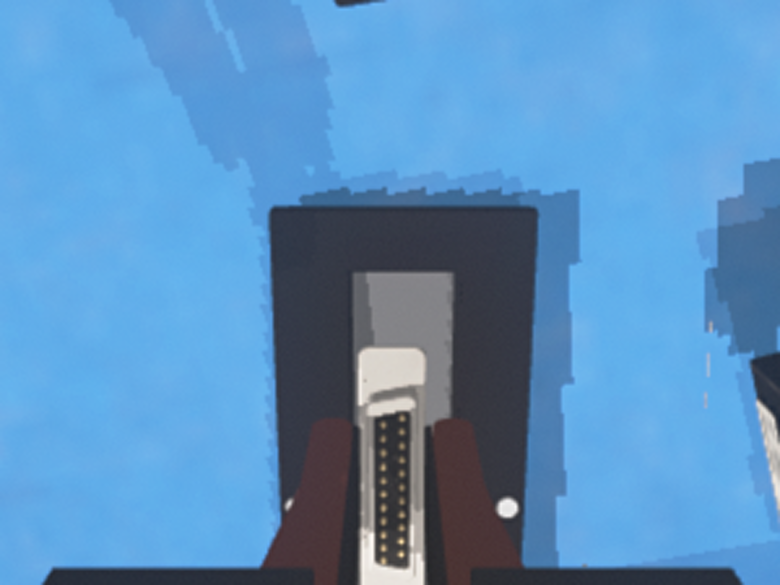

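>>> drive_tool(
  deltas=[
    {"jaw": 0,"x": -0.1,"y": 0.29,"z": 2.5,"yaw": 0},
    {"jaw": 0,"x": 0,"y": 0,"z": 2.5,"yaw": 0},
    {"jaw": 0,"x": 0,"y": 0,"z": 0.7,"yaw": 0},
    {"jaw": 0,"x": 0,"y": 0,"z": 0.3,"yaw": 0},
    {"jaw": 0,"x": 0,"y": 0,"z": 0.25,"yaw": 0},
    {"jaw": 0,"x": 0,"y": 0,"z": 0,"yaw": 0},
    {"jaw": 0,"x": 0,"y": 0,"z": 0,"yaw": 0},
    {"jaw": 0.3,"x": 0,"y": 0,"z": 0,"yaw": 0},
    {"jaw": 0.3,"x": 0,"y": 0,"z": 0,"yaw": 0},
    {"jaw": 0.3,"x": 0,"y": 0,"z": 0,"yaw": 0},
    {"jaw": 0.3,"x": 0,"y": 0,"z": 0,"yaw": 0},
    {"jaw": 0.3,"x": 0,"y": 0,"z": -1,"yaw": 0},
    {"jaw": 0.4,"x": 0,"y": 0,"z": -3,"yaw": 0},
    {"jaw": 0.4,"x": 0,"y": 0,"z": -3,"yaw": 0},
    {"jaw": 0.4,"x": 0,"y": 0,"z": 0,"yaw": -0.115},
    {"jaw": 0.4,"x": 0,"y": 0,"z": 0,"yaw": -0.115},
    {"jaw": 0.4,"x": 0,"y": 0,"z": 0,"yaw": -0.114},
  ],
)

```text
clock: 13.97
position: [0.578, -0.2225, 0.0851]
tool_rot: [3.14, 0.001, 1.724]
wrist_force: [0.2, 0.3, -0.0]
grip_width: 0.402
gripper_force: 0.0
```

>>> drive_tool(
  deltas=[
    {"jaw": 0.4,"x": -0.45,"y": -3.5,"z": 0.3,"yaw": 0},
    {"jaw": 0.4,"x": -0.45,"y": -3.5,"z": 0.3,"yaw": 0},
    {"jaw": 0.4,"x": -0.45,"y": -3.5,"z": 0.3,"yaw": 0},
    {"jaw": 0.4,"x": -0.45,"y": -3.5,"z": 0.3,"yaw": 0},
    {"jaw": 0.4,"x": -0.45,"y": -3.5,"z": 0.3,"yaw": 0},
    {"jaw": 0.4,"x": -0.45,"y": -3.5,"z": 0.3,"yaw": 0},
    {"jaw": 0.4,"x": 0,"y": 0,"z": 0,"yaw": 0},
    {"jaw": 0.4,"x": 0,"y": 0,"z": 0,"yaw": 0},
    {"jaw": 0.4,"x": 0,"y": 0,"z": 0,"yaw": 0},
  ],
)

```text
clock: 14.72
position: [0.3746, -0.2806, 0.0661]
tool_rot: [3.14, 0.002, 1.718]
wrist_force: [0.8, -0.5, 0.6]
grip_width: 0.401
gripper_force: 0.0
```

```bash
python3 go.py .3724 -.2783 1.72 .006
python3 - <<'E'
from h import *
im,C=snap('wrist','g5')
# check connector blob in front view at z=.008
m=((im.max(2).astype(int)-im.min(2)<50)&(im.max(2)>110)).astype('uint8')*255
m=cv2.morphologyEx(m,cv2.MORPH_CLOSE,np.ones((9,9)))
for c in cv2.findContours(m,0,2)[0]:
    if cv2.contourArea(c)>800:
        w=np.float32([pix(C,*q[0],.008)[:2] for q in c])*1000; print(cv2.minAreaRect(w))
E
```

```text
t 14.7 pos [ 0.3746 -0.2806  0.0661] yaw 1.718 j1,j6 [-0.79087809 -0.93797902] jaw 0.401 f 0.0
tool: yaw -0.002 then x 0.26 y -0.18 z 6.01 cm
((215.66192626953125, -438.2879943847656), (31.518497467041016, 25.760860443115234), 8.2918701171875)
((563.4442749023438, -299.6787109375), (53.928672790527344, 17.841690063476562), 77.10382843017578)
((370.93359375, -278.5110778808594), (16.276844024658203, 39.830013275146484), 9.936097145080566)
((220.60928344726562, -280.6979064941406), (138.9400177001953, 218.7290802001953), 7.012950897216797)
```

>>> drive_tool(
  deltas=[
    {"jaw": 0.4,"x": 0.26,"y": -0.25,"z": 2.5,"yaw": -0.017},
    {"jaw": 0.4,"x": 0,"y": 0,"z": 2.5,"yaw": 0},
    {"jaw": 0.4,"x": 0,"y": 0,"z": 0.6,"yaw": 0},
    {"jaw": 0.4,"x": 0,"y": 0,"z": 0.4,"yaw": 0},
    {"jaw": 0.4,"x": 0,"y": 0,"z": 0,"yaw": 0},
    {"jaw": 0.4,"x": 0,"y": 0,"z": 0,"yaw": 0},
    {"jaw": 0,"x": 0,"y": 0,"z": 0,"yaw": 0},
    {"jaw": 0,"x": 0,"y": 0,"z": 0,"yaw": 0},
    {"jaw": 0,"x": 0,"y": 0,"z": 0,"yaw": 0},
    {"jaw": 0,"x": 0,"y": 0,"z": 0,"yaw": 0},
    {"jaw": 0,"x": 0,"y": 0,"z": 0,"yaw": 0},
    {"jaw": 0,"x": 0,"y": 0,"z": 0,"yaw": 0},
    {"jaw": 0,"x": 0,"y": 0,"z": -1,"yaw": 0},
    {"jaw": 0,"x": 0,"y": 0,"z": -3,"yaw": 0},
    {"jaw": 0,"x": 0,"y": 0,"z": -3,"yaw": -0.068},
    {"jaw": 0,"x": 0,"y": 0,"z": 0,"yaw": 0},
  ],
)

```text
clock: 16.1
position: [0.3728, -0.2797, 0.0792]
tool_rot: [3.138, 0.006, 1.807]
wrist_force: [0.8, -1.5, -0.2]
grip_width: 0.136
gripper_force: 10.0
```

>>> drive_tool(
  deltas=[
    {"jaw": 0,"x": 3.28,"y": 1.72,"z": 0,"yaw": 0},
    {"jaw": 0,"x": 3.28,"y": 1.72,"z": 0,"yaw": 0},
    {"jaw": 0,"x": 3.28,"y": 1.72,"z": 0,"yaw": 0},
    {"jaw": 0,"x": 3.28,"y": 1.72,"z": 0,"yaw": 0},
    {"jaw": 0,"x": 3.28,"y": 1.72,"z": 0,"yaw": 0},
    {"jaw": 0,"x": 3.28,"y": 1.72,"z": 0,"yaw": 0},
    {"jaw": 0,"x": 3.28,"y": 1.72,"z": 0,"yaw": 0},
    {"jaw": 0,"x": 3.28,"y": 1.72,"z": 0,"yaw": 0},
    {"jaw": 0,"x": 3.28,"y": 1.72,"z": 0,"yaw": 0},
    {"jaw": 0,"x": 3.28,"y": 1.72,"z": 0,"yaw": 0},
    {"jaw": 0,"x": 3.28,"y": 1.72,"z": 0,"yaw": 0},
    {"jaw": 0,"x": 3.28,"y": 1.72,"z": 0,"yaw": 0},
    {"jaw": 0,"x": 3.28,"y": 1.72,"z": 0,"yaw": 0},
    {"jaw": 0,"x": 3.28,"y": 1.72,"z": 0,"yaw": 0},
    {"jaw": 0,"x": 3.28,"y": 1.72,"z": 0,"yaw": 0},
    {"jaw": 0,"x": 3.28,"y": 1.72,"z": 0,"yaw": 0},
    {"jaw": 0,"x": 3.28,"y": 1.72,"z": 0,"yaw": 0},
    {"jaw": 0,"x": 3.28,"y": 1.72,"z": 0,"yaw": 0},
    {"jaw": 0,"x": 0,"y": 0,"z": 0,"yaw": 0},
    {"jaw": 0,"x": 0,"y": 0,"z": 0,"yaw": 0},
  ],
)

```text
clock: 17.77
position: [0.5356, 0.3699, 0.0741]
tool_rot: [-3.141, 0.0, 1.806]
wrist_force: [0.0, -0.7, -0.6]
grip_width: 0.141
gripper_force: 10.0
```

>>> drive_tool(
  deltas=[
    {"jaw": 0,"x": 0,"y": 0,"z": 0,"yaw": 0},
    {"jaw": 0,"x": 0,"y": 0,"z": 0,"yaw": 0},
  ],
)

```text
clock: 17.93
position: [0.5347, 0.3667, 0.0745]
tool_rot: [-3.139, 0.001, 1.803]
wrist_force: [-0.2, 0.1, -1.2]
grip_width: 0.138
gripper_force: 10.0
```

```bash
python3 go.py .5373 .3673 1.803 .0127
```

```text
t 17.9 pos [0.5347 0.3667 0.0745] yaw 1.803 j1,j6 [0.49485978 0.26303913] jaw 0.138 f 9.999889433383942
tool: yaw -0.0 then x 0.00 y 0.27 z 6.18 cm
```

>>> drive_tool(
  deltas=[
    {"jaw": 0,"x": 0,"y": 0.27,"z": 2.5,"yaw": 0},
    {"jaw": 0,"x": 0,"y": 0,"z": 2.5,"yaw": 0},
    {"jaw": 0,"x": 0,"y": 0,"z": 0.7,"yaw": 0},
    {"jaw": 0,"x": 0,"y": 0,"z": 0.3,"yaw": 0},
    {"jaw": 0,"x": 0,"y": 0,"z": 0.18,"yaw": 0},
    {"jaw": 0,"x": 0,"y": 0,"z": 0,"yaw": 0},
    {"jaw": 0,"x": 0,"y": 0,"z": 0,"yaw": 0},
    {"jaw": 0.3,"x": 0,"y": 0,"z": 0,"yaw": 0},
    {"jaw": 0.3,"x": 0,"y": 0,"z": 0,"yaw": 0},
    {"jaw": 0.3,"x": 0,"y": 0,"z": 0,"yaw": 0},
    {"jaw": 0.3,"x": 0,"y": 0,"z": 0,"yaw": 0},
    {"jaw": 0.3,"x": 0,"y": 0,"z": -1,"yaw": 0},
    {"jaw": 0.65,"x": 0,"y": 0,"z": -4,"yaw": 0},
    {"jaw": 0.65,"x": 0,"y": 0,"z": -4,"yaw": 0},
    {"jaw": 0.65,"x": 0,"y": 0,"z": 0,"yaw": 0.115},
    {"jaw": 0.65,"x": 0,"y": 0,"z": 0,"yaw": 0.115},
    {"jaw": 0.65,"x": 0,"y": 0,"z": 0,"yaw": 0.115},
    {"jaw": 0.65,"x": 0,"y": 0,"z": 0,"yaw": 0.115},
    {"jaw": 0.65,"x": 0,"y": 0,"z": 0,"yaw": 0.115},
  ],
)

```text
clock: 19.52
position: [0.5384, 0.369, 0.1045]
tool_rot: [3.141, -0.0, 1.223]
wrist_force: [-0.4, -0.8, 0.4]
grip_width: 0.649
gripper_force: 0.0
```

>>> drive_tool(
  deltas=[
    {"jaw": 0.65,"x": -3.52,"y": -0.44,"z": 0,"yaw": 0},
    {"jaw": 0.65,"x": -3.52,"y": -0.44,"z": 0,"yaw": 0},
    {"jaw": 0.65,"x": -3.52,"y": -0.44,"z": 0,"yaw": 0},
    {"jaw": 0.65,"x": -3.52,"y": -0.44,"z": 0,"yaw": 0},
    {"jaw": 0.65,"x": -3.52,"y": -0.44,"z": 0,"yaw": 0},
    {"jaw": 0.65,"x": -3.52,"y": -0.44,"z": 0,"yaw": 0},
    {"jaw": 0.65,"x": -3.52,"y": -0.44,"z": 0,"yaw": 0},
    {"jaw": 0.65,"x": 0,"y": 0,"z": 0,"yaw": 0},
    {"jaw": 0.65,"x": 0,"y": 0,"z": 0,"yaw": 0},
    {"jaw": 0.65,"x": 0,"y": 0,"z": 0,"yaw": 0},
  ],
)

```text
clock: 20.35
position: [0.428, 0.1475, 0.1043]
tool_rot: [3.14, -0.001, 1.228]
wrist_force: [1.0, -0.2, 0.6]
grip_width: 0.651
gripper_force: 0.0
```

```bash
python3 go.py .425 .145 1.227 .012
python3 - <<'E'
from h import *
im,C=snap('wrist','g6'); print(proj(C,[.425,.145,.028]))
a=1.227;u=np.array([np.cos(a),np.sin(a)]);v=np.array([-u[1],u[0]])
def box(c,L,W,z,col):
    q=np.int32([proj(C,[*(np.array(c)+s*L/2*u+t*W/2*v),z]) for s,t in [(1,1),(1,-1),(-1,-1),(-1,1)]]); cv2.polylines(im,[q],True,col,1)
box((.425,.145),.046,.028,.028,(0,255,255)); box((.425,.145),.058,.034,.004,(0,0,255))
crop(im,'g6c',170,80,300,225,2.6)
E
```

```text
t 20.4 pos [0.428  0.1475 0.1043] yaw 1.228 j1,j6 [0.17896343 0.52168197] jaw 0.651 f 0.0
tool: yaw 0.001 then x -0.34 y -0.20 z 9.23 cm
(np.float64(318.2149757133606), np.float64(218.48594243995615))
```

View pics/g6c.png

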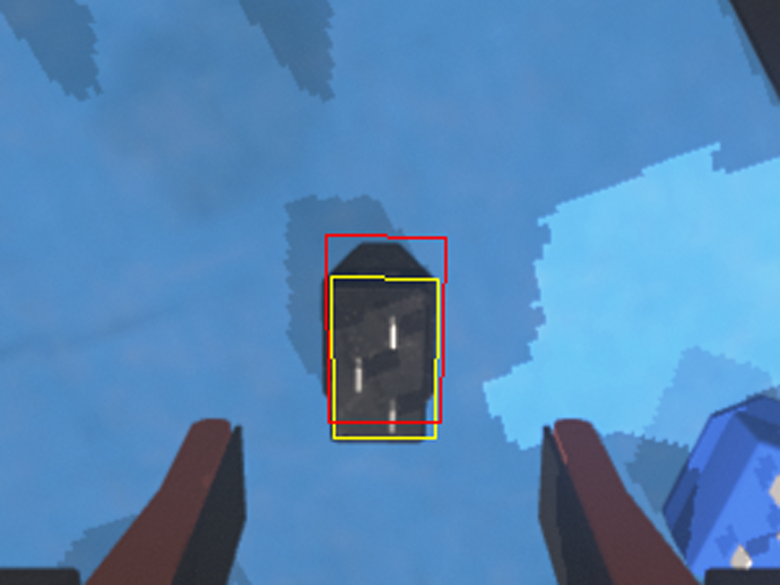

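The inlet matches the overlay to about 1 mm and lies between the open fingers at g6c (383,357). Gripping it.

>>> drive_tool(
  deltas=[
    {"jaw": 0.65,"x": -0.4,"y": -0.25,"z": 3,"yaw": 0},
    {"jaw": 0.65,"x": 0,"y": 0,"z": 3,"yaw": 0},
    {"jaw": 0.65,"x": 0,"y": 0,"z": 2,"yaw": 0},
    {"jaw": 0.65,"x": 0,"y": 0,"z": 1.2,"yaw": 0},
    {"jaw": 0.65,"x": 0,"y": 0,"z": 0,"yaw": 0},
    {"jaw": 0.65,"x": 0,"y": 0,"z": 0,"yaw": 0},
    {"jaw": 0.2,"x": 0,"y": 0,"z": 0,"yaw": 0},
    {"jaw": 0.2,"x": 0,"y": 0,"z": 0,"yaw": 0},
    {"jaw": 0.2,"x": 0,"y": 0,"z": 0,"yaw": 0},
    {"jaw": 0.2,"x": 0,"y": 0,"z": 0,"yaw": 0},
    {"jaw": 0.2,"x": 0,"y": 0,"z": 0,"yaw": 0},
    {"jaw": 0.2,"x": 0,"y": 0,"z": 0,"yaw": 0},
  ],
  squeeze=20,
)

```text
clock: 21.4
position: [0.4234, 0.1443, 0.012]
tool_rot: [3.141, -0.001, 1.229]
wrist_force: [-1.0, 0.8, 6.3]
grip_width: 0.307
gripper_force: 20.0
```

>>> drive_tool(
  deltas=[
    {"jaw": 0.2,"x": 0,"y": 0,"z": -1,"yaw": 0},
    {"jaw": 0.2,"x": 0,"y": 0,"z": -3,"yaw": 0},
    {"jaw": 0.2,"x": 0,"y": 0,"z": -4,"yaw": -0.103},
    {"jaw": 0.2,"x": 0,"y": 0,"z": 0,"yaw": -0.103},
    {"jaw": 0.2,"x": 0,"y": 0,"z": 0,"yaw": -0.102},
    {"jaw": 0.2,"x": 0,"y": 0,"z": 0,"yaw": 0},
    {"jaw": 0.2,"x": 0,"y": 0,"z": 0,"yaw": 0},
  ],
)

```text
clock: 21.98
position: [0.4227, 0.1441, 0.0915]
tool_rot: [-3.141, 0.0, 1.534]
wrist_force: [-0.8, 0.4, 0.1]
grip_width: 0.304
gripper_force: 20.0
```

```bash
python3 go.py .619 .0695 1.535 .0185
```

```text
t 22.0 pos [0.4227 0.1441 0.0915] yaw 1.534 j1,j6 [0.17376073 0.2109242 ] jaw 0.304 f 19.996918737888336
tool: yaw -0.001 then x -6.75 y 19.88 z 7.30 cm
```

>>> drive_tool(
  deltas=[
    {"jaw": 0.2,"x": -1.12,"y": 3.31,"z": 0,"yaw": 0},
    {"jaw": 0.2,"x": -1.12,"y": 3.31,"z": 0,"yaw": 0},
    {"jaw": 0.2,"x": -1.12,"y": 3.31,"z": 0,"yaw": 0},
    {"jaw": 0.2,"x": -1.12,"y": 3.31,"z": 0,"yaw": 0},
    {"jaw": 0.2,"x": -1.12,"y": 3.31,"z": 0,"yaw": 0},
    {"jaw": 0.2,"x": -1.12,"y": 3.31,"z": 0,"yaw": 0},
    {"jaw": 0.2,"x": 0,"y": 0,"z": 0,"yaw": 0},
    {"jaw": 0.2,"x": 0,"y": 0,"z": 0,"yaw": 0},
    {"jaw": 0.2,"x": 0,"y": 0,"z": 0,"yaw": 0},
    {"jaw": 0.2,"x": 0,"y": 0,"z": 0,"yaw": 0},
  ],
)

```text
clock: 22.82
position: [0.617, 0.0707, 0.0906]
tool_rot: [-3.138, 0.0, 1.536]
wrist_force: [0.1, 0.3, -0.2]
grip_width: 0.307
gripper_force: 20.0
```

```bash
python3 go.py .619 .0695 1.535 .0185
```

```text
t 22.8 pos [0.617  0.0707 0.0906] yaw 1.536 j1,j6 [0.00290603 0.03767855] jaw 0.307 f 19.997448921203613
tool: yaw 0.001 then x -0.11 y 0.21 z 7.21 cm
```

>>> drive_tool(
  deltas=[
    {"jaw": 0.2,"x": -0.11,"y": 0.21,"z": 3,"yaw": 0},
    {"jaw": 0.2,"x": 0,"y": 0,"z": 2.5,"yaw": 0},
    {"jaw": 0.2,"x": 0,"y": 0,"z": 1,"yaw": 0},
    {"jaw": 0.2,"x": 0,"y": 0,"z": 0.4,"yaw": 0},
    {"jaw": 0.2,"x": 0,"y": 0,"z": 0.3,"yaw": 0},
    {"jaw": 0.2,"x": 0,"y": 0,"z": 0,"yaw": 0},
    {"jaw": 0.2,"x": 0,"y": 0,"z": 0,"yaw": 0},
    {"jaw": 0.5,"x": 0,"y": 0,"z": 0,"yaw": 0},
    {"jaw": 0.5,"x": 0,"y": 0,"z": 0,"yaw": 0},
    {"jaw": 0.5,"x": 0,"y": 0,"z": 0,"yaw": 0},
    {"jaw": 0.5,"x": 0,"y": 0,"z": 0,"yaw": 0},
    {"jaw": 0.5,"x": 0,"y": 0,"z": -1,"yaw": 0},
    {"jaw": 0.65,"x": 0,"y": 0,"z": -4,"yaw": 0},
    {"jaw": 0.65,"x": 0,"y": 0,"z": -4,"yaw": 0},
    {"jaw": 0.65,"x": 0,"y": 0,"z": 0,"yaw": -0.055},
  ],
)

```text
clock: 24.07
position: [0.6265, 0.0692, 0.1176]
tool_rot: [3.129, 0.0, 1.592]
wrist_force: [1.3, -0.7, 0.7]
grip_width: 0.644
gripper_force: 0.0
```

>>> drive_tool(
  deltas=[
    {"jaw": 0.65,"x": -2.58,"y": -2.55,"z": 0,"yaw": 0},
    {"jaw": 0.65,"x": -2.58,"y": -2.55,"z": 0,"yaw": 0},
    {"jaw": 0.65,"x": -2.58,"y": -2.55,"z": 0,"yaw": 0},
    {"jaw": 0.65,"x": -2.58,"y": -2.55,"z": 0,"yaw": 0},
    {"jaw": 0.65,"x": -2.58,"y": -2.55,"z": 0,"yaw": 0},
    {"jaw": 0.65,"x": -2.58,"y": -2.55,"z": 0,"yaw": 0},
    {"jaw": 0.65,"x": -2.58,"y": -2.55,"z": 0,"yaw": 0},
    {"jaw": 0.65,"x": -2.58,"y": -2.55,"z": 0,"yaw": 0},
    {"jaw": 0.65,"x": 0,"y": 0,"z": 0,"yaw": 0},
    {"jaw": 0.65,"x": 0,"y": 0,"z": 0,"yaw": 0},
    {"jaw": 0.65,"x": 0,"y": 0,"z": 0,"yaw": 0},
  ],
)

```text
clock: 24.98
position: [0.4224, -0.1417, 0.1101]
tool_rot: [3.14, 0.0, 1.591]
wrist_force: [0.5, 0.5, -1.2]
grip_width: 0.656
gripper_force: 0.0
```

```bash
python3 go.py .4185 -.141 1.59 .012
```

```text
t 25.0 pos [ 0.4224 -0.1417  0.1101] yaw 1.591 j1,j6 [-0.47923065 -0.49921036] jaw 0.656 f 0.0
tool: yaw 0.001 then x 0.08 y -0.39 z 9.81 cm
```

>>> drive_tool(
  deltas=[
    {"jaw": 0.65,"x": 0.08,"y": -0.39,"z": 3.5,"yaw": 0},
    {"jaw": 0.65,"x": 0,"y": 0,"z": 3,"yaw": 0},
    {"jaw": 0.65,"x": 0,"y": 0,"z": 2,"yaw": 0},
    {"jaw": 0.65,"x": 0,"y": 0,"z": 1.3,"yaw": 0},
    {"jaw": 0.65,"x": 0,"y": 0,"z": 0,"yaw": 0},
    {"jaw": 0.65,"x": 0,"y": 0,"z": 0,"yaw": 0},
    {"jaw": 0.2,"x": 0,"y": 0,"z": 0,"yaw": 0},
    {"jaw": 0.2,"x": 0,"y": 0,"z": 0,"yaw": 0},
    {"jaw": 0.2,"x": 0,"y": 0,"z": 0,"yaw": 0},
    {"jaw": 0.2,"x": 0,"y": 0,"z": 0,"yaw": 0},
    {"jaw": 0.2,"x": 0,"y": 0,"z": 0,"yaw": 0},
    {"jaw": 0.2,"x": 0,"y": 0,"z": 0,"yaw": 0},
  ],
)

```text
clock: 25.98
position: [0.418, -0.141, 0.012]
tool_rot: [3.141, 0.001, 1.592]
wrist_force: [-1.4, 0.9, 6.1]
grip_width: 0.307
gripper_force: 20.0
```

>>> drive_tool(
  deltas=[
    {"jaw": 0.2,"x": 0,"y": 0,"z": -1,"yaw": 0},
    {"jaw": 0.2,"x": 0,"y": 0,"z": -3,"yaw": 0},
    {"jaw": 0.2,"x": 0,"y": 0,"z": -4,"yaw": 0.055},
    {"jaw": 0.2,"x": 0,"y": 0,"z": 0,"yaw": 0},
    {"jaw": 0.2,"x": 0,"y": 0,"z": 0,"yaw": 0},
  ],
)

```text
clock: 26.4
position: [0.4194, -0.1418, 0.0934]
tool_rot: [3.137, 0.002, 1.537]
wrist_force: [0.1, 0.6, -0.9]
grip_width: 0.304
gripper_force: 20.0
```

```bash
python3 go.py .616 -.0085 1.535 .0185
```

```text
t 26.4 pos [ 0.4194 -0.1418  0.0934] yaw 1.537 j1,j6 [-0.48214793 -0.4480697 ] jaw 0.304 f 19.99996304512024
tool: yaw 0.002 then x 14.02 y 19.17 z 7.49 cm
```

>>> drive_tool(
  deltas=[
    {"jaw": 0.2,"x": 2.0,"y": 2.74,"z": 0,"yaw": 0},
    {"jaw": 0.2,"x": 2.0,"y": 2.74,"z": 0,"yaw": 0},
    {"jaw": 0.2,"x": 2.0,"y": 2.74,"z": 0,"yaw": 0},
    {"jaw": 0.2,"x": 2.0,"y": 2.74,"z": 0,"yaw": 0},
    {"jaw": 0.2,"x": 2.0,"y": 2.74,"z": 0,"yaw": 0},
    {"jaw": 0.2,"x": 2.0,"y": 2.74,"z": 0,"yaw": 0},
    {"jaw": 0.2,"x": 2.0,"y": 2.74,"z": 0,"yaw": 0},
    {"jaw": 0.2,"x": 0,"y": 0,"z": 0,"yaw": 0},
    {"jaw": 0.2,"x": 0,"y": 0,"z": 0,"yaw": 0},
    {"jaw": 0.2,"x": 0,"y": 0,"z": 0,"yaw": 0},
    {"jaw": 0.2,"x": 0,"y": 0,"z": 0,"yaw": 0},
  ],
)

```text
clock: 27.32
position: [0.612, -0.008, 0.0903]
tool_rot: [-3.138, 0.0, 1.536]
wrist_force: [-0.8, 0.4, -0.5]
grip_width: 0.307
gripper_force: 20.0
```

```bash
python3 go.py .616 -.0085 1.535 .0185
```

```text
t 27.3 pos [ 0.612  -0.008   0.0903] yaw 1.536 j1,j6 [-0.12563623 -0.09087039] jaw 0.307 f 19.999878108501434
tool: yaw 0.001 then x -0.04 y 0.41 z 7.18 cm
```

>>> drive_tool(
  deltas=[
    {"jaw": 0.2,"x": -0.04,"y": 0.41,"z": 3,"yaw": 0},
    {"jaw": 0.2,"x": 0,"y": 0,"z": 2.5,"yaw": 0},
    {"jaw": 0.2,"x": 0,"y": 0,"z": 1,"yaw": 0},
    {"jaw": 0.2,"x": 0,"y": 0,"z": 0.4,"yaw": 0},
    {"jaw": 0.2,"x": 0,"y": 0,"z": 0.28,"yaw": 0},
    {"jaw": 0.2,"x": 0,"y": 0,"z": 0,"yaw": 0},
    {"jaw": 0.2,"x": 0,"y": 0,"z": 0,"yaw": 0},
    {"jaw": 0.5,"x": 0,"y": 0,"z": 0,"yaw": 0},
    {"jaw": 0.5,"x": 0,"y": 0,"z": 0,"yaw": 0},
    {"jaw": 0.5,"x": 0,"y": 0,"z": 0,"yaw": 0},
    {"jaw": 0.5,"x": 0,"y": 0,"z": 0,"yaw": 0},
    {"jaw": 0.5,"x": 0,"y": 0,"z": -1,"yaw": 0},
    {"jaw": 0.65,"x": 0,"y": 0,"z": -4,"yaw": 0},
    {"jaw": 0.65,"x": 0,"y": 0,"z": -4,"yaw": 0},
    {"jaw": 0.65,"x": 0,"y": 0,"z": -4,"yaw": 0},
    {"jaw": 0.65,"x": 0,"y": 0,"z": -4,"yaw": 0},
    {"jaw": 0.65,"x": -2,"y": 0,"z": -3,"yaw": 0},
    {"jaw": 0.65,"x": 0,"y": 0,"z": 0,"yaw": 0},
    {"jaw": 0.65,"x": 0,"y": 0,"z": 0,"yaw": 0},
    {"jaw": 0.65,"x": 0,"y": 0,"z": 0,"yaw": 0},
  ],
)

```text
clock: 28.98
position: [0.6169, -0.0278, 0.2194]
tool_rot: [-3.141, -0.0, 1.536]
wrist_force: [-0.2, 0.4, -1.6]
grip_width: 0.653
gripper_force: 0.0
```

Run:
```python
from h import *
import pickle
im,C=snap('wrist','v1'); pickle.dump(C,open('V1.pkl','wb')); print(C[2])
```

```text
[0.61926336 0.05516556 0.38098874]
```

>>> drive_tool(
  deltas=[
    {"jaw": 0.65,"x": -3.5,"y": -0.6,"z": 0,"yaw": 0},
    {"jaw": 0.65,"x": -3.5,"y": -0.6,"z": 0,"yaw": 0},
    {"jaw": 0.65,"x": -3.5,"y": -0.6,"z": 0,"yaw": 0},
    {"jaw": 0.65,"x": -3.5,"y": -0.6,"z": 0,"yaw": 0},
    {"jaw": 0.65,"x": -3.5,"y": -0.6,"z": 0,"yaw": 0},
    {"jaw": 0.65,"x": -3.5,"y": -0.6,"z": 0,"yaw": 0},
    {"jaw": 0.65,"x": -3.5,"y": -0.6,"z": 0,"yaw": 0},
    {"jaw": 0.65,"x": 0,"y": 0,"z": 0,"yaw": 0},
    {"jaw": 0.65,"x": 0,"y": 0,"z": 0,"yaw": 0},
    {"jaw": 0.65,"x": 0,"y": 0,"z": 0,"yaw": 0},
  ],
)

```text
clock: 29.87
position: [0.5664, -0.2702, 0.2179]
tool_rot: [-3.139, -0.002, 1.536]
wrist_force: [0.5, 0.5, 0.3]
grip_width: 0.649
gripper_force: 0.0
```

Run:
```python
from h import *
import pickle
im,C=snap('wrist','v2'); pickle.dump(C,open('V2.pkl','wb')); print(C[2])
```

```text
[ 0.56915459 -0.18758597  0.37957128]
```

>>> drive_tool(
  deltas=[
    {"jaw": 0.65,"x": 3.7,"y": 0,"z": 0,"yaw": 0},
    {"jaw": 0.65,"x": 3.7,"y": 0,"z": 0,"yaw": 0},
    {"jaw": 0.65,"x": 3.7,"y": 0,"z": 0,"yaw": 0},
    {"jaw": 0.65,"x": 3.7,"y": 0,"z": 0,"yaw": 0},
    {"jaw": 0.65,"x": 3.7,"y": 0,"z": 0,"yaw": 0},
    {"jaw": 0.65,"x": 3.7,"y": 0,"z": 0,"yaw": 0},
    {"jaw": 0.65,"x": 3.7,"y": 0,"z": 0,"yaw": 0},
    {"jaw": 0.65,"x": 3.7,"y": 0,"z": 0,"yaw": 0},
    {"jaw": 0.65,"x": 3.7,"y": 0,"z": 0,"yaw": 0},
    {"jaw": 0.65,"x": 3.7,"y": 0,"z": 0,"yaw": 0},
    {"jaw": 0.65,"x": 3.7,"y": 0,"z": 0,"yaw": 0},
    {"jaw": 0.65,"x": 3.7,"y": 0,"z": 0,"yaw": 0},
    {"jaw": 0.65,"x": 3.7,"y": 0,"z": 0,"yaw": 0},
    {"jaw": 0.65,"x": 3.7,"y": 0,"z": 0,"yaw": 0},
    {"jaw": 0.65,"x": 0,"y": 0,"z": 0,"yaw": 0},
    {"jaw": 0.65,"x": 0,"y": 0,"z": 0,"yaw": 0},
    {"jaw": 0.65,"x": 0,"y": 0,"z": 0,"yaw": 0},
  ],
)

```text
clock: 31.33
position: [0.5836, 0.2472, 0.2191]
tool_rot: [-3.14, 0.001, 1.539]
wrist_force: [0.8, -0.7, 0.1]
grip_width: 0.65
gripper_force: 0.0
```

Run:
```python
import pickle; import fit
from fit import *
im,C3=snap('wrist','v3'); print(C3[2],get_obs()['clock'])
C.clear(); C.update({1:pickle.load(open('V1.pkl','rb')),2:pickle.load(open('V2.pkl','rb')),3:C3})
for k in C: I[k]=cv2.imread(f'pics/v{k}.png')
def draw(im,c,h,p,a,L,W,mm,col):
    u=np.array([np.cos(a),np.sin(a)]);v=np.array([-u[1],u[0]])
    q=[]
    for s,t in [(1,1),(1,-1),(-1,-1),(-1,1)]:
        w=np.array(p)+s*L/2*u+t*W/2*v; d=(np.array(c)+h-w)*1000/mm; q.append([d[1],d[0]])
    cv2.polylines(im,[np.int32(q)],True,col,1)
T=[]
for k,c,ps,a,z,(L,W),(l,w) in [(1,(.617,.03),[(.616,-.0085),(.619,.0695)],1.535,.010,(.073,.05),(.058,.034)),
  (2,(.576,-.2205),[(.576,-.2205)],1.376,.014,(.054,.026),(.053,.012)),(3,(.546,.33),[(.555,.291),(.5373,.3673)],1.803,.014,(.042,.026),(.04,.012))]:
    c=np.array(c); im=rect(k,c,z,.09,.7)
    for p in ps: draw(im,c,.09,p,a,L,W,.7,(0,255,0)); draw(im,c,.09,p,a,l,w,.7,(0,0,255))
    T.append(im)
g=np.hstack(T); print(g.shape); cv2.imwrite('pics/final.png',cv2.resize(g,(771*800//771,266)))
```

```text
[0.5858708  0.33028405 0.38054617] 31.3833
(257, 771, 3)
```

View pics/final.png

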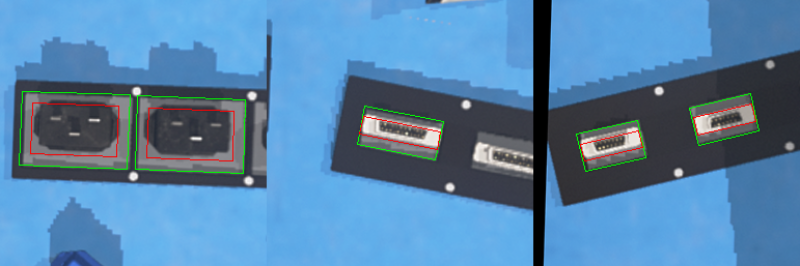

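All five parts sit flat in their pockets, aligned and within about 3 mm of centre: inlets at final.png (75,127) and (190,132), long at (400,130), shorts at (612,144) and (725,120). The robot is clear of them, so I'm handing in.

```bash
python3 -c "from plant import *; print(close_job())"
```

```text
the job is handed in; nothing more can be done
None
```

All five parts are in free pockets of their own trays, set down and within about 3 mm of centre in the last wrist-camera check; I handed the job in at about 31 s of the 104 s, and no verdict was returned.

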